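# Pulse the soap mill: fit its bayonet lid, turn it half way and hold

## Task

Run the little soap mill in pulse: take its two-eared lid by the grip bar, drop the ears through the two slots of the mill's collar until the lid sits fully down, then turn it clockwise (seen from above) half way to the lock, 45 degrees, stopping short of the lock click, and hold it there against the spring. The program finishes while the gripper still holds the lid in this half-turned position, because the lid springs back when let go. Leave the plain storage lid and everything else on the counter where it is.

Things in the scene. Friction and masses are not known exactly. Their poses are not given: they have to be found in the camera images.
- lid: the mill's two-eared bayonet lid, grey plastic, 120 g, loose, right way up on the counter. Origin: centre of its underside, z up. Round plug 62 mm across, 29 mm high, tapered to 52 mm over its lowest 10 mm. Two ears along its own +x and -x reach 38.5 mm from the axis, each 10 mm wide (y), 12 to 17 mm above the underside. The grip bar on top lies along x. A half turn about z changes nothing
- lid_grip (a point): point on the lid's axis inside its grip bar, 50 mm above the lid's underside, axes as the lid's: a good place for the TCP. The straight bar is 60 mm long (x), 14 mm wide (y) and stands from 28 to 57 mm above the underside; pinch it across y. Fingertips must stay above the round top at 29 mm
- mill: small upright electric mill for soap ends: white tapered motor housing (106 mm) below a steel cup and collar (92 mm across), held fast to the counter by its suction foot. Origin: centre of its foot, z up. Two open slots for the ears face each other along its own +x and -x. Rim marks: one rib at each slot, two ribs at the half turn, three at the lock
- mill_mouth (a point): centre of the mill's mouth, level with the rim, 170 mm above the counter, axes as the mill's. The lip round the mouth is 5 mm thick, its hole 67 mm across; the two slots through it are about 15 mm wide and 81 mm tip to tip. The lid goes in from above with its x along the mill's x, either way round
- mill_seat (a point): point on the mill's axis where the lid's underside centre is when fully down: 145 mm above the mill's origin, 25 mm below the rim (grip point then 195 mm above the counter). The ears then rest on a round seat; once turned under the lip the lid can rise at most 3 mm. Axes as the mill's
- drive (a joint): turn of the sprung drive ring in the mill's collar (rad), 0 at rest. The seated lid turns only clockwise from above (negative yaw). After about 8 degrees its ears push the ring; the spring (0.02 N m, rising to 0.10 at 45 degrees) turns the lid back. Reads lid turn minus 0.15: 0.64 at 45 degrees. From 60 degrees two spring balls resist; past them, at 90, the lid clicks and stays locked
- storage_lid: plain storage lid of the mill, no ears: flat round grey disc, 90 mm across, 15 mm thick, with a small round knob, 30 mm high in all; loose bystander, origin under its centre
- mug: tan ceramic mug of wooden clothespins, 84 mm across, about 130 mm high with the pins, handle on its +y side; loose bystander, origin under its centre
- pod_tub: closed white plastic tub for washing pods, 116 x 156 x 106 mm; loose bystander, origin under its centre
- soap_dish: white ceramic dish, 115 x 80 mm, with a bar of ivory soap, 36 mm high; loose bystander, origin under its centre
- wax_tin: round aluminium boot-wax tin, 89 mm across, 30 mm high; loose bystander, origin under its centre
- shoe_brush: wooden shoe brush lying bristles down, 165 x 52 x 48 mm; loose bystander, origin under its centre

How it is judged (in metres and radians):
On the way, in this order (a step that is already met when the one before it is completed fails the run):
1. the lid is gripped and lifted clear of the counter (height (world z) of lid above 0.05 m and contact force between the fingers and lid above 3 N), for 0.1 s.
2. the lid sits fully down in the mill, ears through the slots, not yet turned (z of lid in the frame of mill between 0.1425 and 0.1475 m and horizontal distance between lid and mill below 0.004 m and angle between lid's own z axis and vertical below 0.07 rad and angle between the x axis of lid and the x axis of mill, either way round below 0.3 rad and value of joint drive below 0.2 rad), for 0.1 s.
At the end, for the whole second after the job is handed in: the lid sits fully down in the mill (underside within 2.5 mm of its seated height, centred within 4 mm, level within 4 degrees), is turned clockwise between about 33 and 57 degrees from the slots so that the drive ring reads 0.43 to 0.85 rad, is still, and the fingers are still gripping it (z of lid in the frame of mill between 0.1425 and 0.1475 m and horizontal distance between lid and mill below 0.004 m and angle between lid's own z axis and vertical below 0.07 rad and value of joint drive between 0.43 and 0.85 rad and angle between the x axis of lid and the x axis of mill, either way round between 0.55 and 1.02 rad and contact force between the fingers and lid above 3 N and angular speed of lid below 0.4 rad/s and linear speed of lid below 0.02 m/s); the arm keeps its last pose, push and grip.
It fails at once if the lid is turned on into the lock click (drive ring beyond 1.0 rad, about 66 degrees of lid) (value of joint drive above 1 rad).
It fails at once if anything else on the counter is pushed more than 25 mm (distance of any of storage_lid, mug, pod_tub, soap_dish, wax_tin, shoe_brush from where it was at the start of the episode above 0.025 m).
It fails at once if anything else on the counter is knocked over (angle between any of storage_lid, mug, pod_tub, soap_dish, wax_tin, shoe_brush's own z axis and vertical above 0.4 rad).
It also fails if it takes over 42 s, if anything falls off the work surface, if the arm or the gripper's body presses on something with over 40 N, if the wrist force passes 120 N, or if a joint passes its speed limit or range.

## Robot

A 6-joint arm with a two-finger parallel gripper is mounted at the origin on the work surface. World frame = base frame: x ahead of the robot, y to its left, z up, the work surface at z = 0. Lengths are in mm, angles in degrees, forces in N, time in s.
With the tool pointing down it reaches from about 350 to 850 mm from the base axis. Payload 8.1 kg.
Tool frame: the origin (TCP) lies between the finger pads, 19 mm behind the fingertips; this is the grasp point; z points along the fingers, y is the line along which they close (so a half turn about z gives the same grasp; the last joint's range is limited). The gripper opens to 85 mm and grips with 20 to 120 N. Pads are 22 mm wide; open, the fingers measure 114 mm over their backs; the gripper's body (76 mm by 85 mm) begins 54 mm behind the grasp point. The pads swing forward as they close: fully open they stand 13 mm farther back than shut.
Start: joints at [-81.899, 7.471, 85.268, -0, 87.261, -4.893], TCP at [134.937, -584.635, 249.992] pointing down, gripper open.
Joint ranges: [-169.43, 169.43], [-51.17, 129.36], [1.28, 143.12], [-76.62, 256.62], [0, 156.53], [-152.29, 152.29]. Speed limits (degrees/s): [136.94, 136.94, 159.86, 180, 180, 180].

## Interface

Orientations are given as [roll, pitch, yaw] about the fixed x, y, z axes, in that order (R = Rz(yaw) Ry(pitch) Rx(roll)).
In Python, from bench import r gives the robot as it stands.
- The arm moves only by the tool carry_out, never from a script. Its argument "commands" is a list of rows, each an object with "jaw": the finger opening in m, from 0 to 0.0854; "translation": the shift along the tool's x, y, z in m, a list of three; "spin": the turn about the tool's z in rad. A call has exactly 8 rows; each row shifts and turns the commanded pose from where the row before left it, along the tool's axes as they then stand; what a row does not reach is not made up. A row lasts 1/12 s, in which the tool goes at most 41.7 mm and 7.16 degrees, less where a joint would pass 70% of its speed; a pose out of reach is approached as far as the arm can. A call is refused whole if a number of a shift passes 0.0417 or a number of a turn 0.125, either way. A call with a gripper value outside its range is refused whole. The fingers move at their own pace and stop on an object; "squeeze" is the grip in N (left out, the last holds). Time passes only in rows, so rows that do not move let the fingers close, or fill a call up. It gives the time, the measured TCP pose, the force, the opening and the grip force at its end, in the units of the state.
- r.sense(): the state, without advancing time (a new reading comes with each control period).
- r.snapshot(name): name is "side" or "top"; returns a dict with "pixels" (480x640x3 uint8, blue, green, red), "K" (3x3 intrinsics, pixels), "extrinsics" (4x4, takes a point from camera to world coordinates). Camera axes: x right, y down, z forward; pixel columns grow to the right and rows downward; lengths in mm; the calibration is good to about 2 mm. A picture is of the moment at which its call begins. There is no depth.
- r.hand_in(): hands the job in; it is judged then, once.
Trained networks look in a picture, given as the dict that the camera call returned (one of the last four; its "shot" number tells which), for a name from the list of things; names that differ only in an ending like _2 or _b are one class to them, and where a whole thing is asked for, a point or a joint stands for the part that bears it (a point fixed in the world has none). Each returns a list of dicts, best first, with "score" (0 to 1); they miss things now and then, are a little off and sometimes report something else, mostly with a low value. They report only what shows in the picture. A call takes as long as a camera call.
- r.spot_in(picture, target): "xy" ([column, row] in pixels, amid what is visible of it).
- r.regions_of(picture, target): "pixels" (480x640 bool, what is visible of it) and "xy" ([column, row] in pixels, amid what is visible of it).
- r.landmark_of(picture, target): "xy" ([column, row] in pixels: a listed point, or the origin of a listed thing).
The state is a dict: "time": time; "joint_pos": joint angles; "qd": joint speeds; "joint_efforts": joint torques, N m; "tool_pos": TCP position; "tcp_rot": TCP orientation; "ft_force": force on the tool from outside, world axes, zero at the start; "wrist_torque": the same for the moment, N m; "finger_gap": finger opening in mm; "grip_force": force on a finger pad.
Only numpy, scipy, OpenCV 4.12 (cv2) and the standard library are available. Lean on these libraries where they do the work, as an engineer would, in place of code of your own. Each camera call takes 0.05 s, during which the arm holds its last target. There are 200 camera calls.

## Working session

There is one attempt and no reset: what is moved stays moved. The work goes in short steps, Python scripts to look and compute and a tool call to move; the robot and the scene stay as the last step left them, time stands still between calls to the robot, and variables do not carry over. Pictures are saved under pics/ and viewed, at most 10 in all, crops included, and the job is handed in when it is done.

Besides the shell and the picture viewer there is one more tool, called after "Request:" as name(argument=value, ...), one argument or row to a line, values as JSON. carry_out: Moves the arm, as the interface text tells. Its arguments: {"type":"object","properties":{"commands":{"type":"array","items":{"type":"object","properties":{"jaw":{"type":"number"},"translation":{"type":"array","items":{"type":"number"}},"spin":{"type":"number"}}}},"squeeze":{"type":"number"}},"required":["commands"]}

```bash
mkdir -p pics
cat > h.py <<'E'
import numpy as np, cv2
from bench import r
def P(s):
    E=np.linalg.inv(np.array(s["extrinsics"],float)); return np.array(s["K"],float)@E[:3]
def tri(s1,p1,s2,p2):
    X=cv2.triangulatePoints(P(s1),P(s2),np.array(p1,float).reshape(2,1),np.array(p2,float).reshape(2,1)); return (X[:3]/X[3]).ravel()
def proj(s,X):
    q=P(s)@np.append(X,1); return q[:2]/q[2]
def atz(s,p,z):
    E=np.array(s["extrinsics"],float); d=E[:3,:3]@np.linalg.inv(np.array(s["K"],float))@np.array([p[0],p[1],1.]); o=E[:3,3]
    return o+d*(z-o[2])/d[2]
E
python3 - <<'E'
from h import *
a=r.snapshot("side");b=r.snapshot("top")
cv2.imwrite("pics/side.png",a["pixels"]);cv2.imwrite("pics/top.png",b["pixels"])
np.set_printoptions(precision=1,suppress=True)
for s in(a,b):print(s["extrinsics"],s["K"])
for n in["lid","lid_grip","mill","mill_mouth","mill_seat","storage_lid","mug","pod_tub","soap_dish","wax_tin","shoe_brush"]:
    A=r.landmark_of(a,n);B=r.landmark_of(b,n)
    print(n,[(np.array(x["xy"]),round(x["score"],2)) for x in A[:2]],[(np.array(x["xy"]),round(x["score"],2)) for x in B[:2]],tri(a,A[0]["xy"],b,B[0]["xy"]) if A and B else None)
print(r.sense())
E
```

```text
[[ -0.8  -0.5   0.4 212.9]
 [ -0.6   0.6  -0.5 554. ]
 [  0.   -0.6  -0.8 984.2]
 [  0.    0.    0.    1. ]] [[541.2   0.  319.8]
 [  0.  541.2 246.6]
 [  0.    0.    1. ]]
[[   0.    -1.     0.2  357.7]
 [  -1.    -0.     0.    11.1]
 [   0.    -0.2   -1.  1396.2]
 [   0.     0.     0.     1. ]] [[473.9   0.  323.1]
 [  0.  473.9 238.7]
 [  0.    0.    1. ]]
lid [(array([297.5, 381.3]), 0.92), (array([432.3, 195.5]), 0.5)] [(array([258.8, 290.1]), 0.62)] [517.8 203.8 -14.5]
lid_grip [(array([297.1, 366.1]), 0.69)] [(array([256. , 285.6]), 0.59)] [520.8 202.8  47.6]
mill [(array([418.2, 247. ]), 0.95)] [(array([403.2, 299.6]), 0.67)] [ 497.9 -221.4    7.2]
mill_mouth [(array([433.8, 201. ]), 0.96), (array([257.4, 236. ]), 0.33)] [(array([413.6, 291.3]), 0.7), (array([413.8, 292.7]), 0.27)] [ 496.9 -224.9  162.3]
mill_seat [(array([425.3, 203.9]), 0.65)] [(array([411.3, 292.4]), 0.57)] [ 504.  -218.7  150.6]
storage_lid [(array([343.8, 301.9]), 0.73)] [(array([328. , 280.7]), 0.97)] [551.3  -1.   -9.4]
mug [(array([416.5, 174.4]), 0.89)] [(array([469.1, 256.3]), 0.89)] [ 625.3 -417.9 
[... 218 characters left out ...]
, 209.9]), 0.94), (array([471.3, 255.4]), 0.25)] [767.7 167.3   8.8]
wax_tin [(array([325.8, 198.7]), 0.77)] [(array([400.1, 214.1]), 0.93)] [ 761.2 -216.7    1.9]
shoe_brush [(array([258.1, 242.4]), 0.91), (array([425.3, 207.3]), 0.32)] [(array([334.1, 195.5]), 0.81)] [818.4 -17.  -20.6]
{'time': 1.2, 'joint_pos': array([-81.9,   7.5,  85.3,  -0. ,  87.3,  -4.9]), 'qd': array([-0.1, -0. ,  0.1, -0. , -0.1, -0. ]), 'joint_efforts': array([  0. , -56.9, -50.1,   0. ,   0. ,   0. ]), 'tool_pos': array([ 134.9, -584.6,  250. ]), 'tcp_rot': array([-180.,    0.,   13.]), 'ft_force': array([ 0.3, -0.3,  0.3]), 'wrist_torque': array([0., 0., 0.]), 'grip_force': 0.0, 'finger_gap': 85.31470302421396}
```

Run:
```python
import cv2,numpy as np
a=cv2.imread("pics/side.png");b=cv2.imread("pics/top.png")
def c(i,x,y,n):return cv2.resize(i[y-n:y+n,x-n:x+n],(400,300*400//300),interpolation=cv2.INTER_CUBIC)[:,:]
def c(i,x,y):return cv2.resize(i[y-37:y+38,x-50:x+50],(400,300),interpolation=cv2.INTER_CUBIC)
cv2.imwrite("pics/c1.png",np.vstack([np.hstack([c(a,297,370),c(a,433,205)]),np.hstack([c(b,258,286),c(b,413,292)])]))
```

```text
(no output)
```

View pics/c1.png

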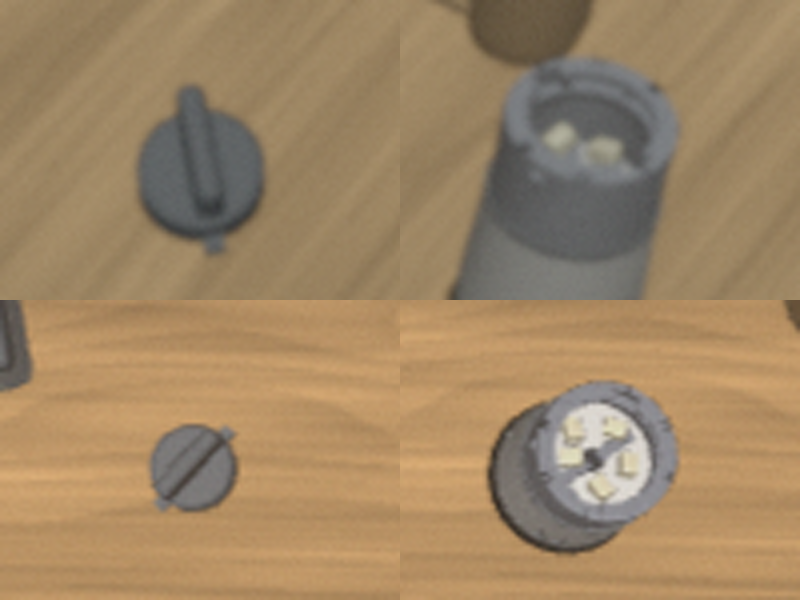

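View pics/side.png

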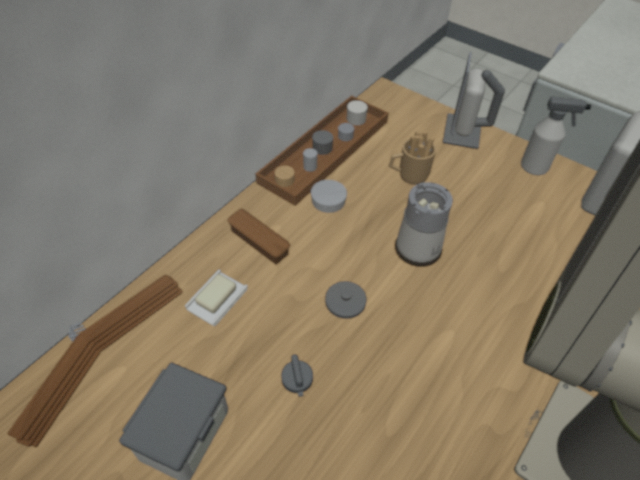

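View pics/top.png

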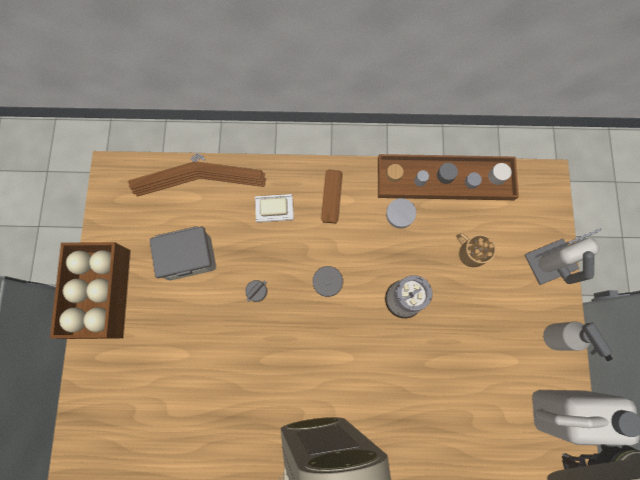

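The crops show the lid's ears at about (265,282) and (249,300) in the top picture, with the bar lying between them. The mill's mouth is at (413,291) in top and (434,201) in side. Next I'll rectify the rim plane to find the slots.

```bash
cat >> h.py <<'E'
def avg(name,n=6):
    s=[r.snapshot(name) for _ in range(n)]; o=s[-1]; o["avg"]=np.mean([x["pixels"] for x in s],0).astype(np.uint8); return o
def rect(s,c,z,w=60,k=3.3):
    # up=+x world, left=+y ; centre c
    q=P(s); H=q[:,[0,1]]; H=np.column_stack([q[:,0],q[:,1],q[:,2]*z+q[:,3]])
    n=int(2*w*k); A=np.array([[0,-1/k,c[0]+w],[-1/k,0,c[1]+w],[0,0,1]])
    return cv2.warpPerspective(s["avg"],H@A,(n,n),flags=cv2.INTER_CUBIC|cv2.WARP_INVERSE_MAP)
E
python3 - <<'E'
from h import *
np.set_printoptions(precision=1,suppress=True)
a=avg("side",8);b=avg("top",8)
import pickle;pickle.dump((a,b),open("ab.pkl","wb"))
print("ears top",atz(b,(265,282.25),14.5),atz(b,(248.75,300.25),14.5))
for s in(a,b):
  for n in("mill","lid"):
    m=r.regions_of(s,n)[:2];print(n,[(x["score"],x["xy"],x["pixels"].sum()) for x in m])
out=np.hstack([rect(s,(499,-223),170) for s in(a,b)])
out=cv2.convertScaleAbs(out,alpha=1.5)
cv2.imwrite("pics/rim.png",cv2.convertScaleAbs(cv2.resize(out,(792,396)),alpha=1))
E
```

```text
ears top [539.4 183.5  14.5] [486.  228.2  14.5]Traceback (most recent call last):
  File "<stdin>", line 8, in <module>
ValueError: only the last four pictures can be asked about
```

Run:
```python
from h import *
import pickle;a,b=pickle.load(open("ab.pkl","rb"))
o1=np.hstack([rect(s,(499,-223),170,w=60,k=3.3) for s in(a,b)])
o2=np.hstack([rect(b,(514,205),z,w=60,k=1.65) for z in(15,29)]+[rect(a,(514,205),z,w=60,k=1.65) for z in(29,57)])
cv2.imwrite("pics/rim.png",cv2.convertScaleAbs(np.vstack([o1,o2]),alpha=1.5))
```

```text
(no output)
```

View pics/rim.png

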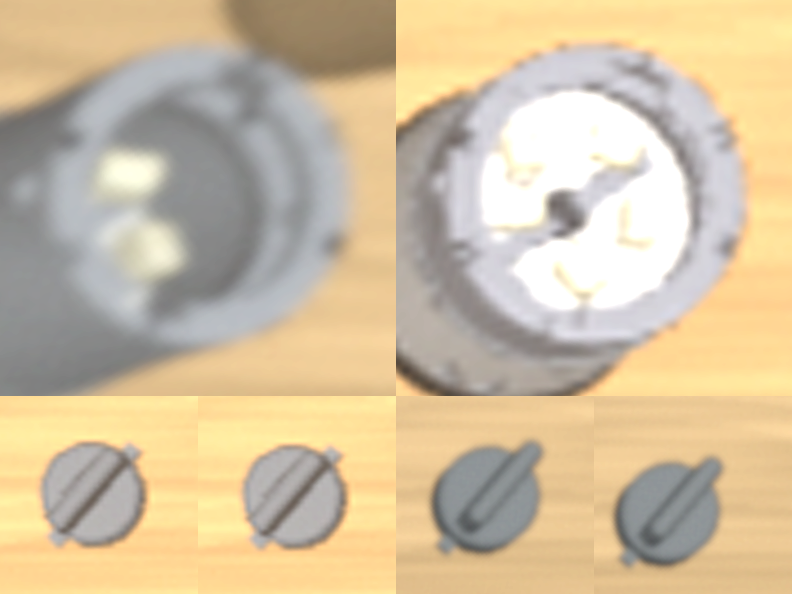

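The slots appear near up-right and down-left in both rectified views, e.g. (245,85) in the left panel. I'll unwrap the rim to get the angle.

Run:
```python
from h import *
from scipy.optimize import least_squares
import pickle;a,b=pickle.load(open("ab.pkl","rb"))
def circ(s,c0,z,R,rr):  # circle by strongest radial edge, trimmed
    k=6;w=70;im=rect(s,c0,z,w,k); g=cv2.GaussianBlur(im,(0,0),4).astype(np.float32)
    pol=cv2.warpPolar(g,(int(w*k),360),(w*k,w*k),w*k,cv2.INTER_LINEAR)
    d=np.abs(np.diff(pol,axis=1)).sum(2);lo,hi=int((R-rr)*k),int((R+rr)*k)
    j=lo+np.argmax(d[:,lo:hi],1); t=np.radians(np.arange(360)); rad=(j+1)/k
    px=np.c_[-rad*np.sin(t)+c0[0],-rad*np.cos(t)+c0[1]]  # row down=-x, col right=-y
    f=lambda p:np.hypot(px[:,0]-p[0],px[:,1]-p[1])-p[2]
    q=least_squares(f,[*c0,R],loss="soft_l1",f_scale=.7); return q.x,np.median(abs(f(q.x)))
cs=[]
for nm,s in(("side",a),("top",b)):
    for R,rr in((46,5),):
        q=circ(s,(500,-224.5),170,R,rr);print(nm,"rim",R,np.round(q[0],1),round(q[1],2))
    cs.append(q[0][:2])
    for z in (29,):print(nm,"lid top z29",circ(s,(514,205),z,31,6))
rows=[]
for s,c in zip((a,b),cs):
    k=6;im=rect(s,c,170,60,k)
    pol=cv2.warpPolar(im,(60*k,1440),(60*k,60*k),60*k,cv2.INTER_CUBIC)[:,int(28*k):int(50*k)]
    # row idx angle t: dir col=cos (−y), row=sin (−x): world yaw = atan2(-cos,-sin)
    rows.append(cv2.resize(cv2.rotate(pol,cv2.ROTATE_90_COUNTERCLOCKWISE),(800,290)))
o=cv2.convertScaleAbs(np.vstack(rows),alpha=1.4);cv2.imwrite("pics/pol.png",o)
```

```text
side rim 46 [ 500.4 -224.2   45.9] 0.88
side lid top z29 (array([513.03988768, 208.63262062,  31.32510198]), np.float64(0.8104972615689281))
top rim 46 [ 500.7 -223.5   45.7] 0.46
top lid top z29 (array([513.05877802, 206.66693914,  32.03908257]), np.float64(0.46777146318952134))
```

View pics/pol.png

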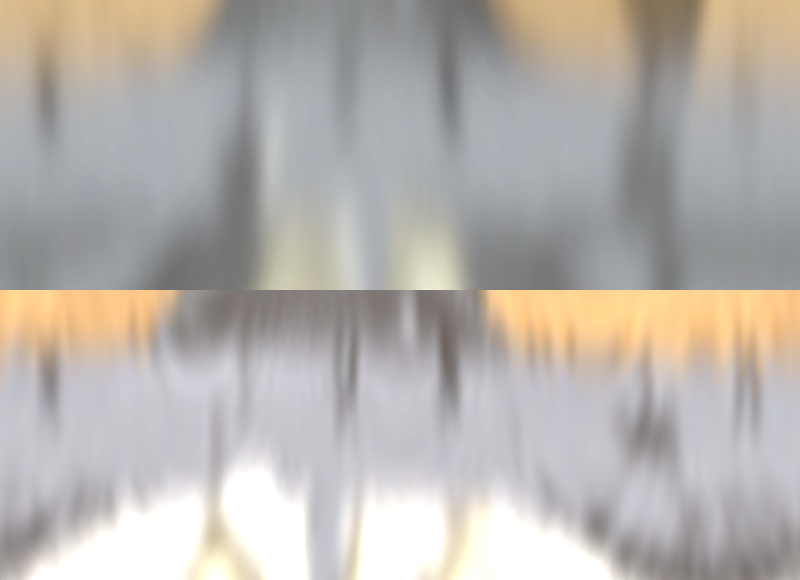

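The unwrap shows rib marks at columns 245/648 (one rib, slots), 347/747 (two) and 47/447 (three).

- **Mill:** mouth centre at about (500.5, -223.8), slot axis at yaw -21.1° (equivalently 158.9°).
- **Lid:** centre at about (513, 207), bar at yaw about -40.3° (equivalently 139.7°).

I'm moving now.

Request:
carry_out(
  commands=[
    {"translation": [0.0228, -0.0286, 0], "spin": 0, "jaw": 0.085},
    {"translation": [0.0228, -0.0286, 0], "spin": 0, "jaw": 0.085},
    {"translation": [0.0228, -0.0286, 0], "spin": 0, "jaw": 0.085},
    {"translation": [0.0228, -0.0286, 0], "spin": 0, "jaw": 0.085},
    {"translation": [0.0228, -0.0286, 0], "spin": 0, "jaw": 0.085},
    {"translation": [0.0228, -0.0286, 0], "spin": 0, "jaw": 0.085},
    {"translation": [0.0228, -0.0286, 0], "spin": 0, "jaw": 0.085},
    {"translation": [0.0228, -0.0286, 0], "spin": 0, "jaw": 0.085},
  ],
  squeeze=40,
)

```text
time: 2.67
tool_pos: [261.6, -319.1, 250.1]
tcp_rot: [180.0, -0.0, 13.0]
ft_force: [0.8, 0.4, 1.2]
finger_gap: 84.9
grip_force: 0.0
```

Request:
carry_out(
  commands=[
    {"translation": [0.0228, -0.0286, 0], "spin": 0, "jaw": 0.085},
    {"translation": [0.0228, -0.0286, 0], "spin": 0, "jaw": 0.085},
    {"translation": [0.0228, -0.0286, 0], "spin": 0, "jaw": 0.085},
    {"translation": [0.0228, -0.0286, 0], "spin": 0, "jaw": 0.085},
    {"translation": [0.0228, -0.0286, 0], "spin": 0, "jaw": 0.085},
    {"translation": [0.0228, -0.0286, 0], "spin": 0, "jaw": 0.085},
    {"translation": [0.0228, -0.0286, 0], "spin": 0, "jaw": 0.085},
    {"translation": [0.0228, -0.0286, 0], "spin": 0, "jaw": 0.085},
  ],
)

```text
time: 3.33
tool_pos: [388.0, -54.9, 250.4]
tcp_rot: [180.0, -0.1, 13.0]
ft_force: [1.2, -1.0, 0.7]
finger_gap: 84.8
grip_force: 0.0
```

Request:
carry_out(
  commands=[
    {"translation": [0.0228, -0.0286, 0], "spin": 0, "jaw": 0.085},
    {"translation": [0.0228, -0.0286, 0], "spin": 0, "jaw": 0.085},
    {"translation": [0.0228, -0.0286, 0], "spin": 0, "jaw": 0.085},
    {"translation": [0.0228, -0.0286, 0], "spin": 0, "jaw": 0.085},
    {"translation": [0.0228, -0.0286, 0], "spin": 0, "jaw": 0.085},
    {"translation": [0.0228, -0.0286, 0], "spin": 0, "jaw": 0.085},
    {"translation": [0.0228, -0.0286, 0], "spin": 0, "jaw": 0.085},
    {"translation": [0.0228, -0.0286, 0], "spin": 0, "jaw": 0.085},
  ],
)

```text
time: 4.0
tool_pos: [514.3, 209.2, 250.0]
tcp_rot: [180.0, -0.0, 13.0]
ft_force: [0.7, -1.5, 0.2]
finger_gap: 84.7
grip_force: 0.0
```

Request:
carry_out(
  commands=[
    {"translation": [0, 0, 0], "spin": -0.124, "jaw": 0.085},
    {"translation": [0, 0, 0], "spin": -0.124, "jaw": 0.085},
    {"translation": [0, 0, 0], "spin": -0.124, "jaw": 0.085},
    {"translation": [0, 0, 0], "spin": -0.124, "jaw": 0.085},
    {"translation": [0, 0, 0], "spin": -0.124, "jaw": 0.085},
    {"translation": [0, 0, 0], "spin": -0.124, "jaw": 0.085},
    {"translation": [0, 0, 0], "spin": -0.124, "jaw": 0.085},
    {"translation": [0, 0, 0], "spin": -0.124, "jaw": 0.085},
  ],
)

```text
time: 4.67
tool_pos: [513.8, 207.3, 250.0]
tcp_rot: [180.0, -0.0, 70.2]
ft_force: [0.3, -0.2, -0.3]
finger_gap: 85.0
grip_force: 0.0
```

Request:
carry_out(
  commands=[
    {"translation": [0, 0, 0], "spin": -0.124, "jaw": 0.085},
    {"translation": [0, 0, 0], "spin": -0.124, "jaw": 0.085},
    {"translation": [0, 0, 0], "spin": -0.124, "jaw": 0.085},
    {"translation": [0, 0, 0], "spin": -0.124, "jaw": 0.085},
    {"translation": [0, 0, 0], "spin": -0.124, "jaw": 0.085},
    {"translation": [0, 0, 0], "spin": -0.124, "jaw": 0.085},
    {"translation": [0, 0, 0], "spin": -0.124, "jaw": 0.085},
    {"translation": [0, 0, 0], "spin": -0.124, "jaw": 0.085},
  ],
)

```text
time: 5.33
tool_pos: [513.8, 207.2, 250.1]
tcp_rot: [180.0, 0.0, 127.0]
ft_force: [0.2, -0.1, 0.2]
finger_gap: 85.0
grip_force: 0.0
```

Request:
carry_out(
  commands=[
    {"translation": [0, 0, 0], "spin": -0.111, "jaw": 0.085},
    {"translation": [0, 0, 0], "spin": -0.111, "jaw": 0.085},
    {"translation": [0, 0, 0.03], "spin": 0, "jaw": 0.085},
    {"translation": [0, 0, 0.03], "spin": 0, "jaw": 0.085},
    {"translation": [0, 0, 0.03], "spin": 0, "jaw": 0.06},
    {"translation": [0, 0, 0.03], "spin": 0, "jaw": 0.06},
    {"translation": [0, 0, 0.03], "spin": 0, "jaw": 0.06},
    {"translation": [0, 0, 0], "spin": 0, "jaw": 0.06},
  ],
)

```text
time: 6.0
tool_pos: [509.3, 205.8, 93.2]
tcp_rot: [-179.5, -0.3, 139.4]
ft_force: [-0.9, 0.5, -1.2]
finger_gap: 60.1
grip_force: 0.0
```

Run:
```python
from h import *
print(r.sense()["tool_pos"],r.sense()["tcp_rot"])
a=avg("side",3);b=avg("top",3)
p=r.sense()["tool_pos"]
o=[cv2.resize(s["avg"][int(v)-37:int(v)+38,int(u)-50:int(u)+50],(400,300),interpolation=cv2.INTER_CUBIC) for s in(a,b) for u,v in[proj(s,[513,207,50])]]
cv2.imwrite("pics/pre.png",np.hstack(o))
```

```text
[509.25264927 205.83295234  93.15952618] [-179.48595307   -0.3334747   139.38024913]
```

View pics/pre.png

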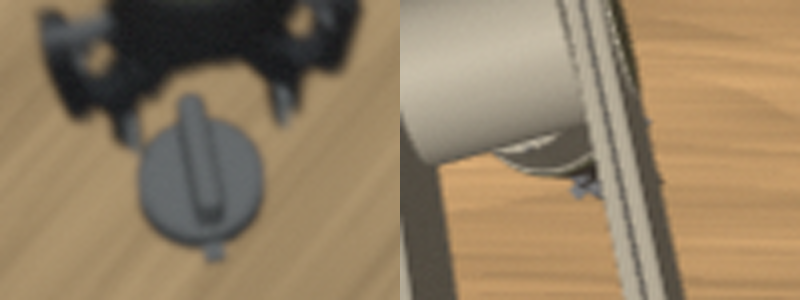

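The side view shows the two fingers straddling the bar, at (130,130) and (285,110), with the bar at (200,150). I'll descend and grip.

Request:
carry_out(
  commands=[
    {"translation": [0, 0, 0.01], "spin": 0, "jaw": 0.05},
    {"translation": [0, 0, 0.01], "spin": 0, "jaw": 0.05},
    {"translation": [0, 0, 0.01], "spin": 0, "jaw": 0.05},
    {"translation": [0, 0, 0.01], "spin": 0, "jaw": 0.05},
    {"translation": [0, 0, 0.008], "spin": 0, "jaw": 0.05},
    {"translation": [0, 0, 0], "spin": 0, "jaw": 0.05},
    {"translation": [0, 0, 0], "spin": 0, "jaw": 0.05},
    {"translation": [0, 0, 0], "spin": 0, "jaw": 0.05},
  ],
)

```text
time: 6.97
tool_pos: [513.9, 207.3, 52.0]
tcp_rot: [-180.0, -0.0, 139.4]
ft_force: [0.2, 0.9, 0.2]
finger_gap: 49.8
grip_force: 0.0
```

Request:
carry_out(
  commands=[
    {"translation": [0, 0, 0], "spin": 0, "jaw": 0.03},
    {"translation": [0, 0, 0], "spin": 0, "jaw": 0.02},
    {"translation": [0, 0, 0], "spin": 0, "jaw": 0.01},
    {"translation": [0, 0, 0], "spin": 0, "jaw": 0.0},
    {"translation": [0, 0, 0], "spin": 0, "jaw": 0.0},
    {"translation": [0, 0, 0], "spin": 0, "jaw": 0.0},
    {"translation": [0, 0, 0], "spin": 0, "jaw": 0.0},
    {"translation": [0, 0, 0], "spin": 0, "jaw": 0.0},
  ],
  squeeze=60,
)

```text
time: 7.63
tool_pos: [514.4, 207.4, 52.7]
tcp_rot: [179.9, 0.0, 139.4]
ft_force: [0.6, -0.0, 5.4]
finger_gap: 13.1
grip_force: 59.7
```

Request:
carry_out(
  commands=[
    {"translation": [0, 0, -0.01], "spin": 0, "jaw": 0.0},
    {"translation": [0, 0, -0.02], "spin": 0, "jaw": 0.0},
    {"translation": [0, 0, -0.03], "spin": 0, "jaw": 0.0},
    {"translation": [0, 0, -0.035], "spin": 0, "jaw": 0.0},
    {"translation": [0, 0, -0.035], "spin": 0, "jaw": 0.0},
    {"translation": [0, 0, -0.035], "spin": 0, "jaw": 0.0},
    {"translation": [0, 0, -0.035], "spin": 0, "jaw": 0.0},
    {"translation": [0, 0, -0.015], "spin": -0.05, "jaw": 0.0},
  ],
)

```text
time: 8.3
tool_pos: [514.9, 207.6, 273.0]
tcp_rot: [179.7, 0.2, 142.2]
ft_force: [0.4, -0.8, 0.9]
finger_gap: 12.5
grip_force: 58.8
```

Run:
```python
from h import *
q=r.sense();print(q["tool_pos"],q["tcp_rot"],q["grip_force"],q["finger_gap"],q["ft_force"])
a=avg("side",3)
u,v=map(int,proj(a,[513,207,240]));c=a["avg"][v-60:v+60,u-80:u+80]
cv2.imwrite("pics/held.png",cv2.resize(c,(640,480),interpolation=cv2.INTER_CUBIC))
q=r.sense();print(q["tool_pos"],q["tcp_rot"],proj(a,[513,207,240]))
```

```text
[514.92877471 207.56870249 273.02730071] [179.71525407   0.2062822  142.2105681 ] 58.837069272994995 12.49126911680509 [ 0.44838247 -0.78755567  0.89645785]
[514.30947009 207.39389217 268.69011565] [1.79866059e+02 9.62074357e-02 1.42223275e+02] [295.26141395 315.30278764]
```

View pics/held.png

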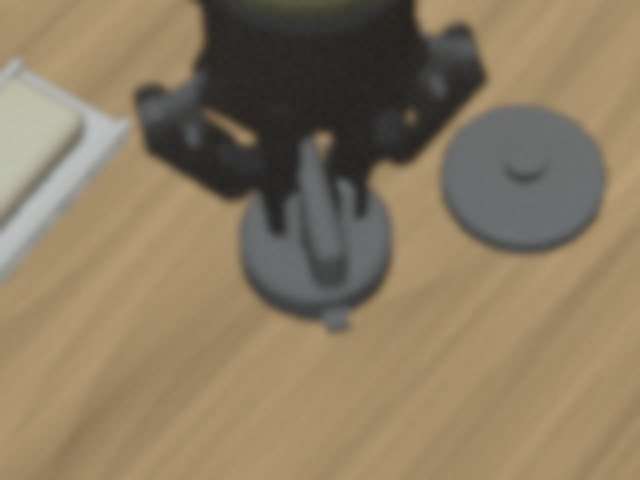

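The lid is held level, with the bar between the fingers at (320,210) and the ear at (337,318). Now over to the mill.

Request:
carry_out(
  commands=[
    {"translation": [0, 0, 0], "spin": -0.097, "jaw": 0.0},
    {"translation": [0, 0, 0], "spin": -0.097, "jaw": 0.0},
    {"translation": [0, 0, 0], "spin": -0.096, "jaw": 0.0},
    {"translation": [-0.0111, -0.0313, 0], "spin": 0, "jaw": 0.0},
    {"translation": [-0.0111, -0.0313, 0], "spin": 0, "jaw": 0.0},
    {"translation": [-0.0111, -0.0313, 0], "spin": 0, "jaw": 0.0},
    {"translation": [-0.0111, -0.0313, 0], "spin": 0, "jaw": 0.0},
    {"translation": [-0.0111, -0.0313, 0], "spin": 0, "jaw": 0.0},
  ],
)

```text
time: 9.12
tool_pos: [507.4, 39.9, 264.1]
tcp_rot: [-179.9, -0.2, 158.8]
ft_force: [0.9, -0.6, -0.9]
finger_gap: 13.1
grip_force: 58.9
```

Request:
carry_out(
  commands=[
    {"translation": [-0.0111, -0.0313, 0], "spin": 0, "jaw": 0.0},
    {"translation": [-0.0111, -0.0313, 0], "spin": 0, "jaw": 0.0},
    {"translation": [-0.0111, -0.0313, 0], "spin": 0, "jaw": 0.0},
    {"translation": [-0.0111, -0.0313, 0], "spin": 0, "jaw": 0.0},
    {"translation": [-0.0111, -0.0313, 0], "spin": 0, "jaw": 0.0},
    {"translation": [-0.0111, -0.0313, 0], "spin": 0, "jaw": 0.0},
    {"translation": [-0.0111, -0.0313, 0], "spin": 0, "jaw": 0.0},
    {"translation": [-0.0111, -0.0313, 0], "spin": 0, "jaw": 0.0},
  ],
)

```text
time: 9.78
tool_pos: [500.1, -225.3, 264.0]
tcp_rot: [180.0, -0.3, 158.8]
ft_force: [0.8, 0.4, -1.4]
finger_gap: 13.0
grip_force: 58.9
```

Request:
carry_out(
  commands=[
    {"translation": [0, 0, 0.01], "spin": 0, "jaw": 0.0},
    {"translation": [0, 0, 0.01], "spin": 0, "jaw": 0.0},
    {"translation": [0, 0, 0.01], "spin": 0, "jaw": 0.0},
    {"translation": [0, 0, 0], "spin": 0, "jaw": 0.0},
    {"translation": [0, 0, 0], "spin": 0, "jaw": 0.0},
    {"translation": [0, 0, 0], "spin": 0, "jaw": 0.0},
    {"translation": [0, 0, 0], "spin": 0, "jaw": 0.0},
    {"translation": [0, 0, 0], "spin": 0, "jaw": 0.0},
  ],
)

```text
time: 10.45
tool_pos: [502.2, -224.0, 237.9]
tcp_rot: [-180.0, 0.1, 158.9]
ft_force: [0.3, 0.5, -0.4]
finger_gap: 13.1
grip_force: 59.0
```

Run:
```python
from h import *
a=avg("side",6);b=avg("top",3)
q=r.sense();print(q["tool_pos"],q["tcp_rot"],q["ft_force"])
u,v=map(int,proj(a,[500,-224,200]));c=a["avg"][v-45:v+45,u-60:u+60]
zt=q["tool_pos"][2]-52.6+29
c1=cv2.resize(c,(528,396),interpolation=cv2.INTER_CUBIC)
c2=cv2.resize(rect(a,(500.4,-224.2),zt),(396,396))[:, 66:330]
c2=cv2.convertScaleAbs(c2,alpha=1.5)
cv2.imwrite("pics/over.png",np.hstack([c1,c2]))
```

```text
[ 501.68894722 -224.37539603  237.03148159] [1.79998926e+02 2.87079671e-03 1.58862574e+02] [ 0.5407846   0.32458851 -1.07199263]
```

View pics/over.png

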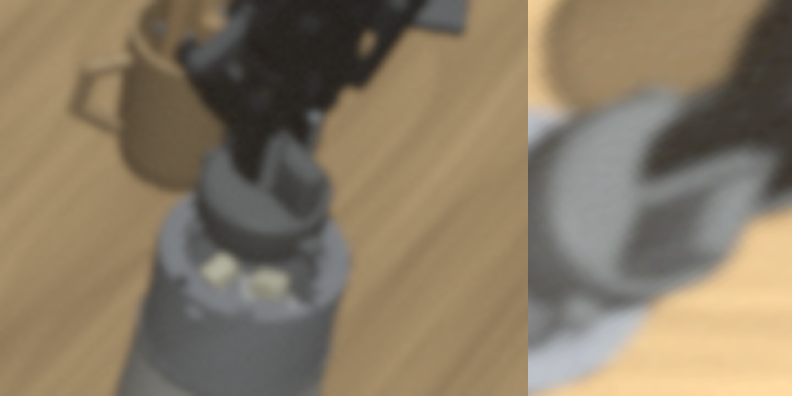

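The lid hangs over the mouth, centred at about (265,200) in the crop, with the ear above the slot near (313,245). I'll lower it gently.

Request:
carry_out(
  commands=[
    {"translation": [0, 0, 0.005], "spin": 0, "jaw": 0.0},
    {"translation": [0, 0, 0.005], "spin": 0, "jaw": 0.0},
    {"translation": [0, 0, 0.005], "spin": 0, "jaw": 0.0},
    {"translation": [0, 0, 0.005], "spin": 0, "jaw": 0.0},
    {"translation": [0, 0, 0.004], "spin": 0, "jaw": 0.0},
    {"translation": [0, 0, 0], "spin": 0, "jaw": 0.0},
    {"translation": [0, 0, 0], "spin": 0, "jaw": 0.0},
    {"translation": [0, 0, 0], "spin": 0, "jaw": 0.0},
  ],
)

```text
time: 11.57
tool_pos: [501.8, -224.4, 213.1]
tcp_rot: [180.0, 0.0, 158.9]
ft_force: [0.1, 0.2, -1.5]
finger_gap: 12.7
grip_force: 59.0
```

Request:
carry_out(
  commands=[
    {"translation": [0, 0, 0.001], "spin": 0, "jaw": 0.0},
    {"translation": [0, 0, 0.001], "spin": 0, "jaw": 0.0},
    {"translation": [0, 0, 0.001], "spin": 0, "jaw": 0.0},
    {"translation": [0, 0, 0.001], "spin": 0, "jaw": 0.0},
    {"translation": [0, 0, 0.001], "spin": 0, "jaw": 0.0},
    {"translation": [0, 0, 0.001], "spin": 0, "jaw": 0.0},
    {"translation": [0, 0, 0], "spin": 0, "jaw": 0.0},
    {"translation": [0, 0, 0], "spin": 0, "jaw": 0.0},
  ],
)

```text
time: 12.23
tool_pos: [501.7, -224.3, 206.9]
tcp_rot: [180.0, -0.0, 158.9]
ft_force: [0.6, 1.0, -1.4]
finger_gap: 12.9
grip_force: 59.0
```

Request:
carry_out(
  commands=[
    {"translation": [0, 0, 0.001], "spin": 0, "jaw": 0.0},
    {"translation": [0, 0, 0.001], "spin": 0, "jaw": 0.0},
    {"translation": [0, 0, 0.001], "spin": 0, "jaw": 0.0},
    {"translation": [0, 0, 0.001], "spin": 0, "jaw": 0.0},
    {"translation": [0, 0, 0.001], "spin": 0, "jaw": 0.0},
    {"translation": [0, 0, 0.001], "spin": 0, "jaw": 0.0},
    {"translation": [0, 0, 0.001], "spin": 0, "jaw": 0.0},
    {"translation": [0, 0, 0], "spin": 0, "jaw": 0.0},
  ],
)

```text
time: 12.9
tool_pos: [501.6, -224.3, 199.7]
tcp_rot: [180.0, -0.0, 158.9]
ft_force: [-0.8, 0.9, -0.4]
finger_gap: 12.7
grip_force: 59.0
```

Request:
carry_out(
  commands=[
    {"translation": [0, 0, 0.001], "spin": 0, "jaw": 0.0},
    {"translation": [0, 0, 0.001], "spin": 0, "jaw": 0.0},
    {"translation": [0, 0, 0], "spin": 0, "jaw": 0.0},
    {"translation": [0, 0, 0], "spin": 0, "jaw": 0.0},
    {"translation": [0, 0, 0], "spin": 0, "jaw": 0.0},
    {"translation": [0, 0, 0], "spin": 0, "jaw": 0.0},
    {"translation": [0, 0, 0], "spin": 0, "jaw": 0.0},
    {"translation": [0, 0, 0], "spin": 0, "jaw": 0.0},
  ],
)

```text
time: 13.57
tool_pos: [501.7, -224.3, 198.0]
tcp_rot: [-180.0, 0.0, 158.9]
ft_force: [0.5, -0.4, -0.7]
finger_gap: 12.7
grip_force: 59.1
```

Request:
carry_out(
  commands=[
    {"translation": [0, 0, 0.0005], "spin": 0, "jaw": 0.0},
    {"translation": [0, 0, 0.0005], "spin": 0, "jaw": 0.0},
    {"translation": [0, 0, 0], "spin": 0, "jaw": 0.0},
    {"translation": [0, 0, 0], "spin": 0, "jaw": 0.0},
    {"translation": [0, 0, 0], "spin": 0, "jaw": 0.0},
    {"translation": [0, 0, 0], "spin": 0, "jaw": 0.0},
    {"translation": [0, 0, 0], "spin": 0, "jaw": 0.0},
    {"translation": [0, 0, 0], "spin": 0, "jaw": 0.0},
  ],
)

```text
time: 14.23
tool_pos: [501.8, -224.4, 197.7]
tcp_rot: [-180.0, 0.0, 158.9]
ft_force: [-3.6, 2.1, 5.5]
finger_gap: 13.2
grip_force: 59.9
```

Request:
carry_out(
  commands=[
    {"translation": [0, 0, 0.0005], "spin": 0, "jaw": 0.0},
    {"translation": [0, 0, 0], "spin": 0, "jaw": 0.0},
    {"translation": [0, 0, 0], "spin": 0, "jaw": 0.0},
    {"translation": [0, 0, 0], "spin": 0, "jaw": 0.0},
    {"translation": [0, 0, 0], "spin": 0, "jaw": 0.0},
    {"translation": [0, 0, 0], "spin": 0, "jaw": 0.0},
    {"translation": [0, 0, 0], "spin": 0, "jaw": 0.0},
    {"translation": [0, 0, 0], "spin": 0, "jaw": 0.0},
  ],
)

```text
time: 14.9
tool_pos: [501.8, -224.4, 197.7]
tcp_rot: [-180.0, 0.0, 158.9]
ft_force: [-4.9, 2.1, 8.3]
finger_gap: 13.1
grip_force: 60.5
```

Contact came at TCP z 197.7, which is the expected seated height. I'll ease the small side load, then turn.

Request:
carry_out(
  commands=[
    {"translation": [0.0008, 0, 0], "spin": 0, "jaw": 0.0},
    {"translation": [0, 0, 0], "spin": 0, "jaw": 0.0},
    {"translation": [0, 0, 0], "spin": 0, "jaw": 0.0},
    {"translation": [0, 0, 0], "spin": 0, "jaw": 0.0},
    {"translation": [0, 0, 0], "spin": 0, "jaw": 0.0},
    {"translation": [0, 0, 0], "spin": 0, "jaw": 0.0},
    {"translation": [0, 0, 0], "spin": 0, "jaw": 0.0},
    {"translation": [0, 0, 0], "spin": 0, "jaw": 0.0},
  ],
)

```text
time: 15.57
tool_pos: [501.7, -224.4, 197.7]
tcp_rot: [-180.0, 0.1, 158.9]
ft_force: [-1.1, 0.3, 6.4]
finger_gap: 13.0
grip_force: 60.0
```

Request:
carry_out(
  commands=[
    {"translation": [0, 0, 0], "spin": 0.03, "jaw": 0.0},
    {"translation": [0, 0, 0], "spin": 0.03, "jaw": 0.0},
    {"translation": [0, 0, 0], "spin": 0.03, "jaw": 0.0},
    {"translation": [0, 0, 0], "spin": 0.03, "jaw": 0.0},
    {"translation": [0, 0, 0], "spin": 0.03, "jaw": 0.0},
    {"translation": [0, 0, 0], "spin": 0.03, "jaw": 0.0},
    {"translation": [0, 0, 0], "spin": 0, "jaw": 0.0},
    {"translation": [0, 0, 0], "spin": 0, "jaw": 0.0},
  ],
)

```text
time: 16.23
tool_pos: [501.7, -224.5, 197.7]
tcp_rot: [180.0, 0.1, 148.5]
ft_force: [-0.3, 0.1, 5.9]
finger_gap: 12.7
grip_force: 60.0
```

Run:
```python
from h import *
q=r.sense();print(q["tool_pos"],q["tcp_rot"],q["ft_force"],q["wrist_torque"],q["grip_force"])
```

```text
[ 501.7477153  -224.48274069  197.73039671] [1.79994571e+02 1.46447656e-01 1.48544487e+02] [-0.27743717  0.05259802  5.92460052] [ 0.04754868  0.07847471 -0.05895173] 60.03455400466919
```

Request:
carry_out(
  commands=[
    {"translation": [0, 0, 0], "spin": 0.04, "jaw": 0.0},
    {"translation": [0, 0, 0], "spin": 0.04, "jaw": 0.0},
    {"translation": [0, 0, 0], "spin": 0.04, "jaw": 0.0},
    {"translation": [0, 0, 0], "spin": 0.04, "jaw": 0.0},
    {"translation": [0, 0, 0], "spin": 0.04, "jaw": 0.0},
    {"translation": [0, 0, 0], "spin": 0.04, "jaw": 0.0},
    {"translation": [0, 0, 0], "spin": 0.04, "jaw": 0.0},
    {"translation": [0, 0, 0], "spin": 0.04, "jaw": 0.0},
  ],
)

```text
time: 16.9
tool_pos: [501.6, -224.8, 197.7]
tcp_rot: [180.0, 0.1, 130.1]
ft_force: [-0.9, -1.1, 6.1]
finger_gap: 12.8
grip_force: 60.1
```

Request:
carry_out(
  commands=[
    {"translation": [0, 0, 0], "spin": 0.04, "jaw": 0.0},
    {"translation": [0, 0, 0], "spin": 0.04, "jaw": 0.0},
    {"translation": [0, 0, 0], "spin": 0.04, "jaw": 0.0},
    {"translation": [0, 0, 0], "spin": 0.04, "jaw": 0.0},
    {"translation": [0, 0, 0], "spin": 0.04, "jaw": 0.0},
    {"translation": [0, 0, 0], "spin": 0.04, "jaw": 0.0},
    {"translation": [0, 0, 0], "spin": 0.04, "jaw": 0.0},
    {"translation": [0, 0, 0], "spin": 0.01, "jaw": 0.0},
  ],
)

```text
time: 17.57
tool_pos: [501.4, -225.0, 197.7]
tcp_rot: [180.0, 0.1, 113.5]
ft_force: [-1.0, -1.6, 5.6]
finger_gap: 12.8
grip_force: 60.1
```

Request:
carry_out(
  commands=[
    {"translation": [0, 0, 0], "spin": 0, "jaw": 0.0},
    {"translation": [0, 0, 0], "spin": 0, "jaw": 0.0},
    {"translation": [0, 0, 0], "spin": 0, "jaw": 0.0},
    {"translation": [0, 0, 0], "spin": 0, "jaw": 0.0},
    {"translation": [0, 0, 0], "spin": 0, "jaw": 0.0},
    {"translation": [0, 0, 0], "spin": 0, "jaw": 0.0},
    {"translation": [0, 0, 0], "spin": 0, "jaw": 0.0},
    {"translation": [0, 0, 0], "spin": 0, "jaw": 0.0},
  ],
)

```text
time: 18.23
tool_pos: [501.4, -225.0, 197.7]
tcp_rot: [180.0, 0.1, 113.6]
ft_force: [-1.9, -2.1, 6.7]
finger_gap: 13.2
grip_force: 60.1
```

Run:
```python
from h import *
a=avg("side",6)
q=r.sense();print(q["tool_pos"],q["tcp_rot"],q["ft_force"],q["wrist_torque"],q["grip_force"])
u,v=map(int,proj(a,[500,-224,185]));c=a["avg"][v-45:v+45,u-60:u+60]
cv2.imwrite("pics/end.png",cv2.resize(c,(640,480),interpolation=cv2.INTER_CUBIC))
```

```text
[ 501.40044877 -224.98495615  197.70850017] [1.79965683e+02 1.43522896e-01 1.13596852e+02] [-1.39683722 -3.10963285  5.86268751] [-0.36528741  0.37046195  0.15163585] 60.077937841415405
```

View pics/end.png

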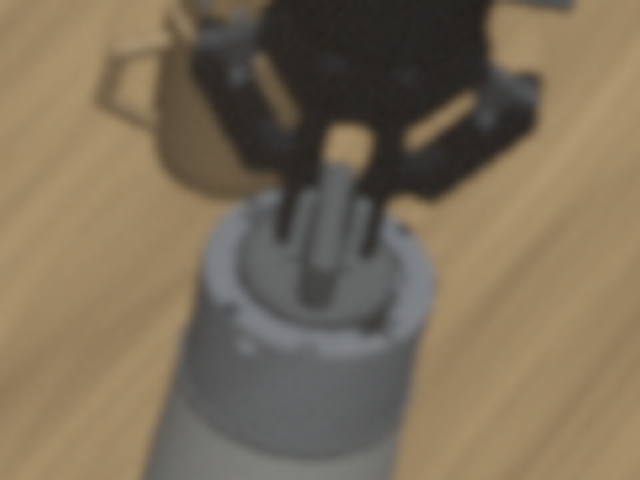

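The lid sits in the mouth with the empty slot visible at (378,325) and the bar turned about 45° from it. It is still gripped, and the wrist feels the spring torque.

```bash
python3 -c "
from bench import r
print(r.hand_in())"
```

```text
the job is handed in; nothing more can be done
None
```

I handed the job in with the lid seated in the mill, turned about 45° clockwise by the wrist reading, and still gripped at 60 N against the spring; hand-in returned no verdict.

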